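Zero the portion scale with an empty lunch box on it

TASK

Get the portion scale ready for the empty lunch box: without picking the box up, push it straight back along the pan, away from the keys and staying wholly on the pan, until its far side lies flat against the fence at the back, and take the fingers off it. Then reach into the round well at the front of the scale, press the sunken tare key all the way down for about half a second, and let it come up again. Leave the key in the square well (power) and the bottle, cup and jar alone.

Things in the scene. Friction and masses are not known exactly. Their poses are not given: they have to be found in the camera images.
- scale: Low grey kitchen scale, fixed, 330 (x) x 250 (y) mm; origin on the table under it. x axis points from the key side (front) to the fence side (back), y to the left seen from the front, z up. Steel pan: flat top 70 mm above the table, x = -65 to +165 mm, y = -120 to +120 mm. Front deck 45 mm high, with two grey key blocks centred at x = -115 mm, y = +62 and -62 mm (which is which changes).
- fence_mid (a point): Middle of the inner face of the steel fence on the pan's back edge, at pan height: x = +155 mm, y = 0 in the scale's frame. The fence is 220 mm long (along the scale's y) and 30 mm high above the pan.
- tray_center (a point): Centre (half-way up) of the empty, open white foam lunch box standing loose on the pan: 110 mm along its own x, 150 mm along y, 50 mm high, walls 5 mm, a low divider inside, about 50 g. Its axes are nearly those of the scale (up to about 9 degrees off at the start). Against the fence it is at x = +100 mm in the scale's frame.
- tray: The same lunch box; origin at the centre of its underside.
- tare_mouth (a point): Centre of the mouth of the ROUND well (46 mm across, straight walls) in the top of the tare block (70 x 70 mm), 73 mm above the table. Stands at either side of a low black display (57 mm high, 36 mm wide). The tare key, a round black rubber disc 38 mm across, lies sunken with its top 18 mm below this point.
- tare_key (a joint): Travel of the tare key: 0 up, 0.006 m fully down (24 mm below the mouth). Springs back; 2 N to start, about 4.4 N at the bottom.
- power_mouth (a point): Centre of the mouth of the SQUARE well (44 x 44 mm) in the power block, 73 mm above the table; the square black power key in it lies 18 mm down. Not to be pressed.
- power_key (a joint): Travel of the power key, 0 up, 0.006 m down; same spring. Stays up.
- sauce_center (a point): Centre of a standing brown sauce bottle, 56 mm across, 170 mm high, beside the scale. Stays where it is.
- cup_center (a point): Centre of a steel cup, 70 mm across, 90 mm high, beside the scale. Stays where it is.
- jar_center (a point): Centre of a glass jar, 64 mm across, 100 mm high, beside the scale. Stays where it is.
Mind the look-alikes: they are no part of the job. Of the things like the tray, leave any that is purple, red or yellow; of the rest the smaller one is meant.

How it is judged (in metres and radians):
On the way, in this order (a step that is already met when the one before it is completed fails the run):
1. the lunch box lies flat against the fence, still on the pan, and the fingers are off it (x of tray_center in the frame of scale above 0.095 m and y of tray_center in the frame of scale between -0.045 and 0.045 m and z of tray_center in the frame of scale between 0.088 and 0.101 m and angle between the x axis of tray and the x axis of scale, either way round below 0.06 rad and contact force between the fingers and tray below 0.1 N), for 0.2 s.
2. the tare key is held all the way down while the fingers are off the lunch box (all of step 1 and value of joint tare_key above 0.0048 m), for 0.2 s.
At the end, for the whole second after the job is handed in: The lunch box stands on the pan, within 5 mm of the fence, square to it within 0.06 rad and within 45 mm of the pan's middle sideways, at rest; both keys are up again (within 1 mm) (x of tray_center in the frame of scale above 0.095 m and y of tray_center in the frame of scale between -0.045 and 0.045 m and z of tray_center in the frame of scale between 0.088 and 0.101 m and angle between the x axis of tray and the x axis of scale, either way round below 0.06 rad and value of joint each of tare_key, power_key below 0.001 m and linear speed of tray below 0.01 m/s); the robot touches nothing.
It fails at once if the lunch box is lifted more than 8 mm off the pan or tipped (z of tray_center in the frame of scale above 0.103 m or angle between tray's own z axis and vertical above 0.2 rad).
It fails at once if the tare key is pressed before the lunch box is at the fence (value of joint tare_key above 0.003 m and not (x of tray_center in the frame of scale above 0.095 m and y of tray_center in the frame of scale between -0.045 and 0.045 m and z of tray_center in the frame of scale between 0.088 and 0.101 m and angle between the x axis of tray and the x axis of scale, either way round below 0.06 rad)).
It fails at once if the power key is pressed (value of joint power_key above 0.002 m).
It fails at once if the bottle, cup or jar is moved (distance of any of sauce_center, cup_center, jar_center from where it was at the start of the episode above 0.015 m).
It also fails if it takes over 45 s, if anything falls off the work surface, if the arm or the gripper's body presses on something with over 40 N, if the wrist force passes 120 N, or if a joint passes its speed limit or range.

ROBOT

A 6-joint arm with a two-finger parallel gripper is mounted at the origin on the work surface. World frame = base frame: x ahead of the robot, y to its left, z up, the work surface at z = 0. Lengths are in m, angles in degrees, forces in N, time in s.
With the tool pointing down it reaches from about 0.375 to 0.75 m from the base axis. Payload 9 kg.
Tool frame: the origin (TCP) lies at the very end of the fingers, on their centre line; the grasp point (between the pads) lies 19 mm behind it (arm.pinch_z is the distance from the TCP to the grasp point, in m); z points along the fingers, y is the line along which they close (so a half turn about z gives the same grasp; the last joint's range is limited). The gripper opens to 85 mm and grips with 20 to 120 N. Pads are 22 mm wide; open, the fingers measure 114 mm over their backs; the gripper's body (76 mm by 85 mm) begins 54 mm behind the grasp point. The pads swing forward as they close: fully open they stand 13 mm farther back than shut.
Start: joints at [57.829, 5.964, 5.575, 89.605, 0, 77.527], TCP at [0.202, 0.565, 0.231] pointing down, gripper open.
Joint ranges: [-171.21, 171.21], [-48.23, 106.86], [-62.78, 66.21], [-105.2, 120.99], [-86.42, 89.51], [-180, 180]. Speed limits (degrees/s): [127.2, 127.2, 147.25, 180, 180, 180].

INTERFACE

Orientations are given as [roll, pitch, yaw] about the fixed x, y, z axes, in that order (R = Rz(yaw) Ry(pitch) Rx(roll)).
In Python, from station import arm, solver, sense, capture gives the robot as it stands. The module is installed in compiled form; this text tells all that it offers. Calls block until the motion is done:
- arm.reach(position, orientation): joint-space move of the TCP to a pose.
- arm.move_l(position, rot=None, velocity=0.15): straight line of the TCP; rot=None keeps the orientation; velocity is the mean speed in m/s.
- arm.move_j(angles): joint-space move.
- arm.gripper_to(opening): opening from 0.0 (shut) to 1.0 (fully open); the grip force is fixed at half the most; returns when the fingers have stopped.
- arm.pause(seconds).
- solver.ik(position, orientation): joint angles nearest the present ones, or None.
- sense(): the state.
- capture(name): name is "scene" or "top" or "wrist"; returns a dict with "pixels" (420x560x3 uint8, red, green, blue), "fx", "fy", "cx", "cy" (pixels), "k1" (the pictures are not rectified: a ray, as slopes to the right and down, at radius r is drawn at 1 + k1 r^2 times it, then the intrinsics apply), "xyz" and "orientation" of the camera in the world. Camera axes: x right, y down, z forward; pixel columns grow to the right and rows downward; lengths in m; the calibration is good to about 2 mm. A picture is of the moment at which its call begins. There is no depth.
A pose or a line that the arm cannot do raises arm.Unreachable and nothing moves.
- arm.job_done(): hands the job in; it is judged then, once.
The state is a dict: "clock": time; "qpos": joint angles; "dq": joint speeds; "joint_efforts": joint torques, N m; "position": TCP position; "eef_rot": TCP orientation; "force": force on the tool from outside, world axes, zero at the start; "moment": the same for the moment, N m; "gripper_width": opening from 0.0 (shut) to 1.0 (fully open); "grasp_force": force on a finger pad.
Only numpy, scipy, OpenCV 4.12 (cv2) and the standard library are available. Lean on these libraries where they do the work, as an engineer would, in place of code of your own. Each camera call takes 0.05 s, during which the arm holds its last target. There are 200 camera calls.

## Working session

There is one attempt and no reset: what is moved stays moved. The work goes in short steps, each a Python script; the robot and the scene stay as the last script left them, time stands still between calls to the robot, and variables do not carry over. Pictures are saved under pics/ and viewed, at most 10 in all, crops included, and the job is handed in when it is done.

```bash
mkdir -p pics
cat > h.py <<'E'
import numpy as np, cv2
from scipy.spatial.transform import Rotation as Rn
from station import arm, solver, sense, capture
def cam(n,save=None):
    c=capture(n)
    if save: cv2.imwrite('pics/'+save+'.png',cv2.cvtColor(c['pixels'],cv2.COLOR_RGB2BGR))
    return c
def ray(c,uv):
    uv=np.atleast_2d(np.array(uv,float)); d=np.c_[(uv[:,0]-c['cx'])/c['fx'],(uv[:,1]-c['cy'])/c['fy']]
    u=d.copy()
    for _ in range(20): u=d/(1+c['k1']*(u**2).sum(1,keepdims=True))
    R=Rn.from_euler('xyz',c['orientation'],degrees=True).as_matrix()
    return np.array(c['xyz']),np.c_[u,np.ones(len(u))]@R.T
def onplane(c,uv,z):
    o,d=ray(c,uv); return o+d*((z-o[2])/d[:,2])[:,None]
def proj(c,P):
    R=Rn.from_euler('xyz',c['orientation'],degrees=True).as_matrix()
    p=(np.atleast_2d(P)-np.array(c['xyz']))@R; u=p[:,:2]/p[:,2:]
    u=u*(1+c['k1']*(u**2).sum(1,keepdims=True))
    return u*[c['fx'],c['fy']]+[c['cx'],c['cy']]
def tri(c1,uv1,c2,uv2):
    o1,d1=ray(c1,uv1);o2,d2=ray(c2,uv2);d1=d1[0];d2=d2[0]
    s=np.linalg.lstsq(np.c_[d1,-d2],o2-o1,rcond=None)[0]
    return (o1+s[0]*d1+o2+s[1]*d2)/2, np.linalg.norm(o1+s[0]*d1-o2-s[1]*d2)
E
python3 - <<'E'
from h import *
for n in('top','scene','wrist'):
    c=cam(n,n+'0'); print(n,{k:np.round(v,3) for k,v in c.items() if k!='pixels'})
print(sense()['clock'])
E
```

```text
top {'fx': np.float64(393.817), 'fy': np.float64(393.817), 'cx': np.float64(282.926), 'cy': np.float64(213.794), 'k1': np.float64(-0.062), 'xyz': array([0.391, 0.105, 1.012]), 'orientation': array([-1.72713e+02,  1.30000e-02, -8.84120e+01])}
scene {'fx': np.float64(485.303), 'fy': np.float64(485.303), 'cx': np.float64(279.295), 'cy': np.float64(208.081), 'k1': np.float64(-0.148), 'xyz': array([1.429, 0.729, 0.8  ]), 'orientation': array([-122.647,   -0.97 ,  125.075])}
wrist {'fx': np.float64(341.373), 'fy': np.float64(341.373), 'cx': np.float64(279.448), 'cy': np.float64(211.657), 'k1': np.float64(0.007), 'xyz': array([0.129, 0.59 , 0.375]), 'orientation': array([1.62391e+02, 9.20000e-02, 7.03310e+01])}
0.15
```

View pics/top0.png

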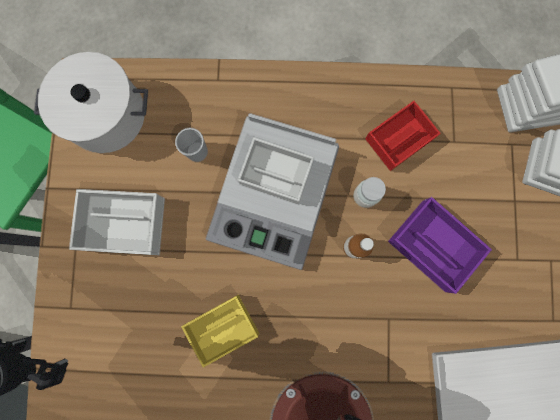

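View pics/scene0.png

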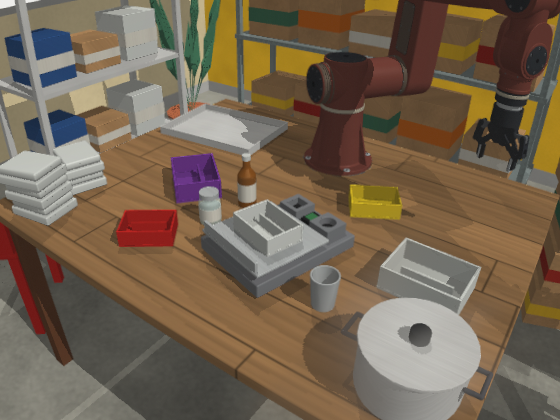

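The top view shows the scale with its fence at the top (251–335, 120–145), the small white box at (276,170), the round tare well at (234,230) and the square well at (284,244). The cup is at (190,145), the jar at (370,192) and the bottle at (358,245). The larger white box, at (117,222), is a look-alike.

Run:
```python
from h import *
c=cam('top')
t=onplane(c,[234,230],.073)[0];p=onplane(c,[284,244],.073)[0]
y=t-p; y/=np.linalg.norm(y); x=np.array([y[1],-y[0],0]); yaw=np.degrees(np.arctan2(x[1],x[0]))
print(t,p,np.linalg.norm(t-p),yaw)
for n,uv,z in(('box',[276,170],.1),('cup',[190,140],.09),('jar',[372,188],.1),('sauce',[366,245],.17)): print(n,onplane(c,uv,z)[0])
o=(t+p)/2+x*.115; o[2]=0; print('origin',o)
# view from two places
s=sense();print(s['eef_rot'])
for i,(dx,dy) in enumerate([(-.02,.03),(-.07,-.03)]):
    q=o+x*dx+np.array([-x[1],x[0],0])*dy; q[2]=.36
    for w in (yaw+90,yaw-90,yaw,yaw+180):
        R=[180,0,(w+180)%360-180]
        j=solver.ik(q,R); print(w,None if j is None else np.round(j))
```

```text
[0.46850204 0.22437134 0.073     ] [0.43843536 0.10386285 0.073     ] 0.12420266088091557 -14.009190590528894
box [0.61148162 0.12762809 0.1       ]
cup [0.68322316 0.33925003 0.09      ]
jar [ 0.57458269 -0.1002466   0.1       ]
sauce [ 0.43606187 -0.07147526  0.17      ]
origin [0.56504824 0.13627818 0.        ]
[-1.79957909e+02 -1.05589936e-02  1.60301139e+02]
75.99080940947111 [  4.   7.  20. 103.   0. 108.]
-104.00919059052889 [  4.   7.  20. 103.   0. -72.]
-14.009190590528894 [   4.    7.   20.  103.    0. -162.]
165.9908094094711 [  4.   7.  20. 103.   0.  18.]
75.99080940947111 [ -1.  -6.   7. 103.   0. 103.]
-104.00919059052889 [ -1.  -6.   7. 103.   0. -77.]
-14.009190590528894 [  -1.   -6.    7.  103.    0. -167.]
165.9908094094711 [ -1.  -6.   7. 103.   0.  13.]
```

View pics/wrist0.png

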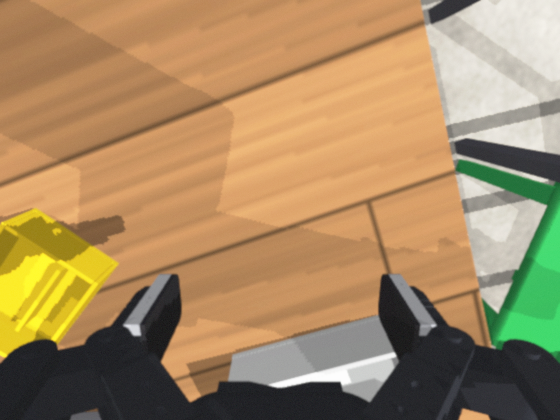

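The wrist view shows only the table, the yellow look-alike and the fingers along the bottom edge. I'll move the wrist camera over the scale and take two views from there.

```bash
python3 - <<'E'
from h import *
import pickle
yaw=-14.; x=np.array([np.cos(np.radians(yaw)),np.sin(np.radians(yaw)),0]); y=np.array([-x[1],x[0],0])
o=np.array([.565,.136,0])
for i,(dx,dy) in enumerate([(.035,.04),(.0,-.04)]):
    q=o+x*dx+y*dy; q[2]=.34
    arm.reach(q,[180,0,yaw+180]); arm.pause(.3)
    c=cam('wrist','w%d'%i); pickle.dump(c,open('w%d.pkl'%i,'wb'))
print(sense()['clock'],sense()['position'],sense()['force'])
E
python3 -c "
import cv2,numpy as np
a=[cv2.imread('pics/w%d.png'%i)[:300] for i in(0,1)]
cv2.imwrite('pics/w01.png',np.vstack(a))"
```

```text
3.425 [0.5556237  0.09770093 0.33970523] [-0.11597546  0.85746134 -0.12444945]
```

View pics/w01.png

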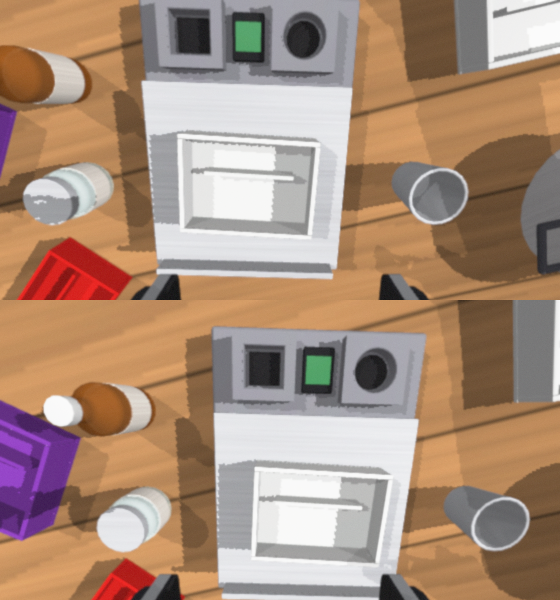

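The upper panel is view 0 and the lower is view 1 with rows offset by 300. In view 0 the round well is at (304,36), the square well at (193,32) and the box rim at (178,133), (320,143), (313,238), (180,229). In view 1 the round well is at (375,71), the square well at (264,68) and the rim at (254,167), (392,177), (382,266), (251,257).

Run:
```python
from h import *
import pickle
C=[pickle.load(open('w%d.pkl'%i,'rb')) for i in(0,1)]
W={'tare':[(304,36),(375,71)],'power':[(193,32),(264,68)]}
for n,s in W.items():
    ctr=[]
    for c,(u,v) in zip(C,s):
        g=cv2.cvtColor(c['pixels'],cv2.COLOR_RGB2GRAY).astype(int)
        print(n,'row',g[v,u-34:u+35:2],'col',g[max(v-34,0):v+35:2,u])
        top=np.median(np.r_[g[v,u-28:u-25],g[v,u+26:u+28]])
        m=(g<top-14).astype(np.uint8); M=np.zeros_like(m); M[max(0,v-27):v+27,u-27:u+27]=1; m*=M
        k,l,st,ce=cv2.connectedComponentsWithStats(m); b=l[v,u]
        co=max(cv2.findContours((l==b).astype(np.uint8),0,2)[0],key=cv2.contourArea)
        e=cv2.minAreaRect(co); x0,y0,w,h=cv2.boundingRect(co); print(top,st[b],e); ctr.append((x0+(w-1)/2,y0+(h-1)/2))
    P,r=tri(C[0],ctr[0],C[1],ctr[1]); print(n,ctr,P,r,[onplane(c,k,.073)[0] for c,k in zip(C,ctr)])
B=[[(178,133),(320,143),(313,238),(180,229)],[(254,167),(392,177),(382,266),(251,257)]]
for a,b in zip(*B): print('rim',*tri(C[0],a,C[1],b),onplane(C[0],a,.12)[0],onplane(C[1],b,.12)[0])
F=[(142,81),(352,87),(158,273),(332,278)]
print('pan/fence',onplane(C[0],F[:2],.07),onplane(C[0],F[2:],.1))
```

```text
tare row [110 153 166 162 162 157 142  94  72  37  35  38  46  40  40  43  44  44
  44  41  27  28  26  27  37  90  88  78 135 163 165 163 163 155 145] col [164 165 165 165 156  99  65  68  80  75  30  32  37  39  40  42  39  44
  41  42  43  42  45  41  41  38  34  42  93 151 164 163 162 161 152]
163.0 [ 281   11   46   49 1737] ((304.3000183105469, 35.100006103515625), (44.271888732910156, 48.699073791503906), 18.434947967529297)
tare row [ 80 111 165 169 168 165 131  68  37  36  43  44  42  45  46  43  42  46
  38  33  33  30  32  69  87  81  83  92 154 169 171 168 170 158 151] col [168 169 170 170 168 142  78  71  88  50  25  27  32  34  45  43  39  46
  43  42  44  40  31  32  27  39  84  95 151 167 169 168 167 154  94]
169.0 [ 353   47   45   47 1618] ((375.2500305175781, 69.75), (42.42640686035156, 47.37614822387695), 45.0)
tare [(303.5, 35.0), (375.0, 70.0)] [0.47143996 0.2262841  0.07693711] 5.711475791349011e-05 [array([0.47082341, 0.22670411, 0.073     ]), array([0.47137895, 0.22733506, 0.073     ])]
power row [162 163 162 163 162 135 117 114  89  63  34  38  41  43  44  3
[... 896 characters left out ...]
0.073     ])]
rim [0.53666604 0.07325897 0.11703908] 0.0012672855469279907 [0.53615003 0.07457462 0.12      ] [0.5367129  0.07320417 0.12      ]
rim [0.58235579 0.21572118 0.12093761] 0.0015619660474506885 [0.58186552 0.216284   0.12      ] [0.58324349 0.21550433 0.12      ]
rim [0.68054741 0.18644102 0.1307573 ] 0.0005508625736314275 [0.68528942 0.18633393 0.12      ] [0.68638091 0.18874062 0.12      ]
rim [0.63767084 0.04220003 0.12117603] 0.00011633909462518678 [0.63805912 0.04169732 0.12      ] [0.63812843 0.04199939 0.12      ]
pan/fence [[0.47216764 0.03885676 0.07      ]
 [0.53574561 0.26896689 0.07      ]] [[ 0.69299136 -0.01200909  0.1       ]
 [ 0.75235937  0.19815378  0.1       ]]
```

The triangulated heights agree with the text: mouth about 0.075 and rim about 0.12. The scale is at (0.565, 0.136) with yaw −15.7°, and the box is at scale (0.046, 0.006), turned −2.3°. I'll push with the open fingers, so the two contact points square the box as it moves.

```bash
cat >> h.py <<'E'
YAW=-15.7; O=np.array([.5649,.1360,0]); RS=Rn.from_euler('z',YAW,degrees=True)
def S(p): return O+RS.apply(p)
def inv(p): return RS.inv().apply(np.array(p)-O)
ROT=[180,0,180+YAW]
def st(t=''):
    s=sense(); print(t,round(s['clock'],2),np.round(inv(s['position']),4),np.round(RS.inv().apply(s['force']),2)); return s
E
python3 - <<'E'
from h import *
arm.reach(S([-.047,.006,.16]),ROT)
arm.move_l(S([-.047,.006,.082]),velocity=.08); arm.pause(.2); s=st('down'); f0=RS.inv().apply(s['force'])[0]
arm.move_l(S([.015,.006,.082]),velocity=.04); st('pushed')
for x in np.arange(.019,.046,.003):
    arm.move_l(S([x,.006,.082]),velocity=.03); arm.pause(.1); s=st('')
    if RS.inv().apply(s['force'])[0]-f0<-2.5: break
cam('scene','s1'); cam('wrist','wp')
E
python3 -c "
import cv2,numpy as np
a=cv2.imread('pics/s1.png')[170:310,180:370]; b=cv2.imread('pics/wp.png')
cv2.imwrite('pics/m1.png',np.vstack([cv2.resize(a,(400,295)),cv2.resize(b,(400,300))]))"
```

```text
down 5.54 [-0.0467  0.0061  0.0825] [-0.45 -0.25  0.68]
pushed 7.24 [0.0149 0.0061 0.0821] [ 0.21 -0.39 -0.36]
 7.62 [0.0191 0.006  0.082 ] [0.47 0.23 0.17]
 7.97 [0.022 0.006 0.082] [-0.2   0.23  0.19]
 8.32 [0.0251 0.006  0.082 ] [ 0.54 -0.26  0.15]
 8.68 [0.0281 0.006  0.082 ] [-0.75  0.18 -0.58]
 9.03 [0.0311 0.006  0.082 ] [0.66 0.75 0.04]
 9.38 [0.0341 0.006  0.082 ] [0.51 0.07 0.94]
 9.72 [0.035  0.0061 0.0818] [-11.43  -0.53   5.52]
```

View pics/m1.png

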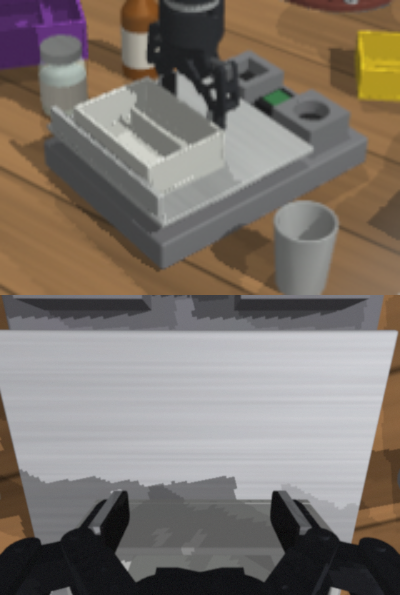

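The box is against the fence: the two fingers are flat on its near wall, and the 11 N contact force came at the expected x. I'll back off, check from above, and re-measure the tare well on the way.

Run:
```python
from h import *
arm.move_l(S([-.03,.006,.082]),velocity=.08); st('back')
arm.move_l(S([-.03,.006,.2]),velocity=.15); 
arm.gripper_to(0.0)
arm.reach(S([.035,.03,.34]),ROT); arm.pause(.3)
c=cam('wrist','w2'); import pickle; pickle.dump(c,open('w2.pkl','wb')); st()
print('expect fence line base', proj(c,S([[.155,.11,.1],[.155,-.11,.1],[.045,.08,.12],[.045,-.07,.12],[.155,.08,.12],[.155,-.07,.12],[-.115,.062,.073]])).round(1))
```

```text
back 10.81 [-0.0295  0.006   0.0821] [ 0.33 -0.2  -0.76]
 13.55 [0.0345 0.0299 0.3395] [-0.05 -0.27 -0.96]
expect fence line base [[344.6 270.3]
 [168.1 270.2]
 [326.3 188.1]
 [189.2 188. ]
 [322.4 278.1]
 [196.5 278. ]
 [310.3  33.8]]
```

View pics/w2.png

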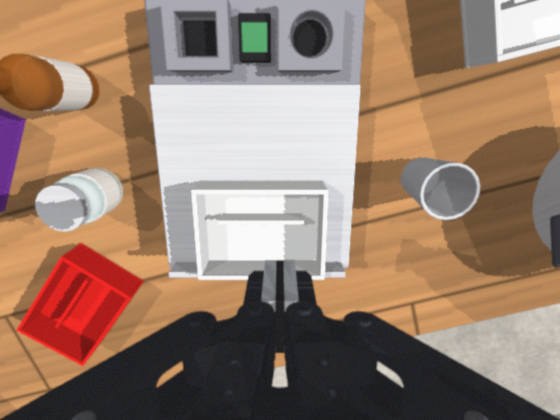

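The box is square to the fence, with its near rim at (194,190)–(327,189) and far rim at row ≈278 on the fence. The round well is at (310,35), against (310,34) predicted. Next is the tare key, with the fingers closed.

Run:
```python
from h import *
T=inv([.4711,.2270,0]); print(T)
P=lambda z:S([T[0],T[1],z])
arm.reach(P(.12),ROT); arm.pause(.2)
arm.move_l(P(.078),velocity=.08); arm.pause(.2); s=st('mouth'); f0=s['force']
arm.move_l(P(.060),velocity=.05); arm.pause(.2); s=st('in')
if np.linalg.norm((s['force']-f0)[:2])>4: arm.move_l(P(.12)); raise SystemExit('wall touch')
for z in (.057,.055,.053,.051,.050,.049,.048,.047,.046):
    arm.move_l(P(z),velocity=.03); arm.pause(.06); s=st(z)
    if s['force'][2]-f0[2]>7: break
arm.pause(.5); st('held')
arm.move_l(P(.12),velocity=.08); arm.move_l(P(.25)); arm.pause(.2); st('up')
```

```text
[-0.11492513  0.06222263  0.        ]
mouth 15.67 [-0.1145  0.0624  0.0786] [-0.01 -0.33 -0.15]
in 16.38 [-0.1147  0.0623  0.0603] [ 0.32  0.41 -0.09]
0.057 16.68 [-0.115   0.0622  0.0569] [ 0.86  0.68 -0.16]
0.055 16.99 [-0.1148  0.0623  0.0551] [1.07 0.31 0.9 ]
0.053 17.3 [-0.1148  0.0623  0.0532] [1.06 0.74 2.98]
0.051 17.61 [-0.1148  0.0623  0.0511] [1.92 0.25 3.67]
0.05 17.92 [-0.1148  0.0623  0.0501] [1.33 1.03 3.51]
0.049 18.23 [-0.1148  0.0623  0.0491] [1.49 0.43 5.09]
0.048 18.53 [-0.1147  0.0623  0.049 ] [-1.21 -1.12 12.85]
held 19.03 [-0.1147  0.0623  0.0489] [-2.12 -0.59 13.62]
up 21.3 [-0.1153  0.062   0.2491] [-0.64 -0.53 -0.15]
```

The key followed its spring curve, bottomed at z = 0.049, was held for over 0.5 s and then released. I'll take one last look before handing in.

Run:
```python
from h import *
a=cam('top','t3')['pixels'][90:280,150:400]; cv2.imwrite('pics/t3c.png',cv2.cvtColor(cv2.resize(a,None,fx=3,fy=3),cv2.COLOR_RGB2BGR))
```

```text
(no output)
```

View pics/t3c.png

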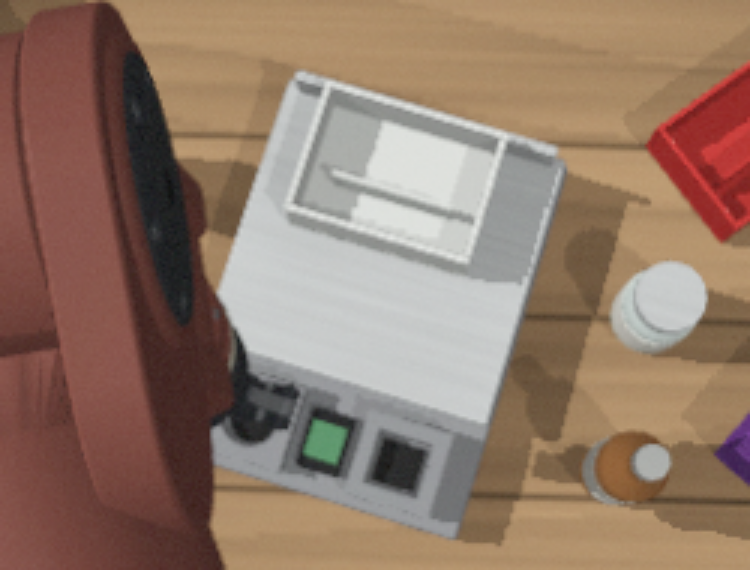

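The box sits flat along the fence (crop 325–505, 85–140), the jar and bottle are where they were, and the arm is clear of everything.

```bash
python3 -c "
from h import *
print(arm.job_done())"
```

```text
the job is handed in; nothing more can be done
None
```

I pushed the lunch box flat against the fence, pressed the tare key to the bottom for over half a second and released it, and handed the job in at about 21 s; no verdict was returned.

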